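# Reverse the row of sample jars for the microscope

### The job

Move the four sample jars from the grey prep rack (coloured pads) to the empty black viewing rack, in reverse order: the jar that stands nearest the orange end of the prep rack goes into the compartment farthest from the orange end of the viewing rack, the next one beside it, and so on, so that the jar farthest from orange ends up nearest to orange. Keep the jars upright and leave each one standing on the floor of its own compartment. Leave the magnifying glass, the marker pen and the slide box where they lie.

Things in the scene. Friction and masses are not known exactly. Their poses are not given: they have to be found in the camera images.
- jar_red_mid (a point): closed white plastic sample jar with a red screw lid, an upright cylinder 30 mm across and 70 mm tall (lid: the top 18 mm, also 30 mm across), 40 to 90 g, loose. The point is its centre, half-way up (35 mm above its underside); z points up out of the lid. It starts standing on the red pad of the prep rack, its centre 44 mm above the table
- jar_yellow_mid (a point): closed white plastic sample jar with a yellow screw lid, an upright cylinder 30 mm across and 70 mm tall (lid: the top 18 mm, also 30 mm across), 40 to 90 g, loose. The point is its centre, half-way up (35 mm above its underside); z points up out of the lid. It starts standing on the yellow pad of the prep rack, its centre 44 mm above the table
- jar_green_mid (a point): closed white plastic sample jar with a green screw lid, an upright cylinder 30 mm across and 70 mm tall (lid: the top 18 mm, also 30 mm across), 40 to 90 g, loose. The point is its centre, half-way up (35 mm above its underside); z points up out of the lid. It starts standing on the green pad of the prep rack, its centre 44 mm above the table
- jar_blue_mid (a point): closed white plastic sample jar with a blue screw lid, an upright cylinder 30 mm across and 70 mm tall (lid: the top 18 mm, also 30 mm across), 40 to 90 g, loose. The point is its centre, half-way up (35 mm above its underside); z points up out of the lid. It starts standing on the blue pad of the prep rack, its centre 44 mm above the table
- pad_red: fixed flat red pad, 49 x 49 x 3 mm, floor of one compartment of the prep rack (see prep_mark); the red-lidded jar stands on it at the start. Origin: centre of its underside, 6 mm above the table; x along the row. The order of the four pads in the row varies
- pad_yellow: fixed flat yellow pad, 49 x 49 x 3 mm, floor of one compartment of the prep rack (see prep_mark); the yellow-lidded jar stands on it at the start. Origin: centre of its underside, 6 mm above the table; x along the row. The order of the four pads in the row varies
- pad_green: fixed flat green pad, 49 x 49 x 3 mm, floor of one compartment of the prep rack (see prep_mark); the green-lidded jar stands on it at the start. Origin: centre of its underside, 6 mm above the table; x along the row. The order of the four pads in the row varies
- pad_blue: fixed flat blue pad, 49 x 49 x 3 mm, floor of one compartment of the prep rack (see prep_mark); the blue-lidded jar stands on it at the start. Origin: centre of its underside, 6 mm above the table; x along the row. The order of the four pads in the row varies
- prep_mark: fixed orange end block, 20 x 62 x 24 mm (origin: centre of its underside), at either end of the prep rack; a grey one is at the other end. The prep rack is a fixed grey tray 230 x 62 x 16 mm, four compartments in a row, 50 x 50 mm inside, 6 mm walls 16 mm tall. Pad centres lie 41, 97, 153 and 209 mm from this block's centre
- view_rack: viewing rack: fixed black tray 230 (x) x 62 x 16 mm, empty; origin: centre of its underside, on the table. Compartment centres at x = -84, -28, 28, 84 mm, 50 x 50 mm inside; floor 6 mm up, 6 mm walls rise 10 mm above it. End blocks 20 mm long, 24 mm tall: orange at x = +125 mm, black at -125 mm. A jar standing in it has its centre 41 mm above the table
- magnifier: bystander: loose black magnifying glass lying beyond the racks, 92 mm lens rim, 95 mm handle towards its -y, 12 mm thick; origin under the lens centre
- marker: bystander: loose white marker pen with a green cap, lying between the racks along its x, 126 x 13 x 12 mm; origin under the white barrel's middle, the green cap at +x
- slide_box: bystander: loose blue slide box, 80 x 32 x 30 mm, on the robot's right; origin at the centre of its underside

How it is judged:
By the outcome, as a careful person would: the job done as asked, in the order asked, and still so for the second after the job is handed in, with the robot touching nothing.
It also fails if it takes over 115 s, if anything falls off the work surface, if the arm or the gripper's body presses on something with over 40 N, if the wrist force passes 120 N, or if a joint passes its speed limit or range.

### The arm

A 6-joint arm with a two-finger parallel gripper is mounted at the origin on the work surface. World frame = base frame: x ahead of the robot, y to its left, z up, the work surface at z = 0. Lengths are in m, angles in degrees, forces in N, time in s.
With the tool pointing down it reaches from about 0.35 to 0.925 m from the base axis. Payload 6.4 kg.
Tool frame: the origin (TCP) lies at the very end of the fingers, on their centre line; the grasp point (between the pads) lies behind it (robot.grip_depth is the z of the grasp point in the tool frame, in m); z points along the fingers, y is the line along which they close (so a half turn about z gives the same grasp; the last joint's range is limited). The gripper opens to 94 mm and grips with 3 to 60 N. Pads are 16 mm wide; open, the fingers measure 119 mm over their backs; the gripper's body (75 mm by 177 mm) begins 78 mm behind the grasp point.
Start: joints at [59.066, 14.043, 89.255, -0, 76.702, -9.975], TCP at [0.233, 0.607, 0.205] pointing down, gripper open.
Joint ranges: [-179.41, 179.41], [-58.25, 129.5], [7.25, 145.43], [-54.29, 234.29], [11.92, 165.04], [-157.13, 157.13]. Speed limits (degrees/s): [147.25, 147.25, 180, 180, 180, 180].

### API

Orientations are given as a 3x3 rotation matrix whose columns are the frame's x, y, z axes.
In Python, from plant import robot, cams, job gives the robot as it stands.
- The arm moves only by the shell command python3 -m pendant 'ROWS' [FORCE]. ROWS is a JSON object of lists of equal length, an entry for each row: "grip": the opening, from 0 (shut) to 1 (fully open); "translation": the shift along the tool's x, y, z each as a share of 4 cm, from -1 to 1, a list of three; "rot": the turn, a rotation vector about the tool's x, y, z each as a share of 0.08 rad, from -1 to 1, a list of three. In form: {"grip": [grip, ...], "translation": [[x, y, z], ...], "rot": [[wx, wy, wz], ...]}. A call has 1 to 8 rows; each row shifts and turns the commanded pose from where the row before left it, along the tool's axes as they then stand; what a row does not reach is not made up. A row lasts 1/12 s, in which the tool goes at most 41.7 mm and 7.16 degrees, less where a joint would pass 70% of its speed; a pose out of reach is approached as far as the arm can. A call with a number of a shift or a turn outside -1 to 1 is refused whole. A call with a gripper value outside its range is refused whole. The fingers move at their own pace and stop on an object; FORCE is the grip in N (left out, the last holds). Time passes only in rows, so rows that do not move let the fingers close. It gives the time, the measured TCP pose, the force, the opening and the grip force at its end, in the units of the state.
- robot.sense(): the state, without advancing time (a new reading comes with each control period).
- cams.capture(name): name is "side" or "top" or "wrist"; returns a dict with "frame" (384x512x3 uint8, red, green, blue), "fx", "fy", "cx", "cy" (pixels), "k1" (the pictures are not rectified: a ray, as slopes to the right and down, at radius r is drawn at 1 + k1 r^2 times it, then the intrinsics apply), "view" (4x4, takes a point from world to camera coordinates). Camera axes: x right, y down, z forward; pixel columns grow to the right and rows downward; lengths in m; the calibration is good to about 2 mm. A picture is of the moment at which its call begins. There is no depth.
- job.finish_job(): hands the job in; it is judged then, once.
The state is a dict: "time": time; "q": joint angles; "qd": joint speeds; "tau": joint torques, N m; "eef_pos": TCP position; "eef_rot": TCP orientation; "contact_force": force on the tool from outside, world axes, zero at the start; "wrist_torque": the same for the moment, N m; "opening": finger opening in m; "grasp_force": force on a finger pad.
Only numpy, scipy, OpenCV 4.12 (cv2) and the standard library are available. Lean on these libraries where they do the work, as an engineer would, in place of code of your own. Each camera call takes 0.05 s, during which the arm holds its last target. There are 200 camera calls.

## Working session

There is one attempt and no reset: what is moved stays moved. The work goes in short steps, Python scripts to look and compute and a shell command to move; the robot and the scene stay as the last step left them, time stands still between calls to the robot, and variables do not carry over. Pictures are saved under pics/ and viewed, at most 14 in all, crops included, and the job is handed in when it is done.

```bash
mkdir -p pics; ls; python3 - <<'E'
from plant import robot,cams,job
import cv2
for n in("top","side"):
    c=cams.capture(n); cv2.imwrite(f"pics/{n}0.png",c["frame"][:,:,::-1]); print(n,c["fx"],c["cx"],c["k1"],c["view"])
s=robot.sense();print(s,robot.grip_depth)
E
```

```text
pics
top 483.14848774481595 262.9569780169508 -0.06386349137000043 [[-0.00325993 -0.99977739 -0.02084579 -0.09137975]
 [-0.98191522  0.0071463  -0.18918622  0.57340419]
 [ 0.18929308  0.01985207 -0.98171993  1.22022467]
 [ 0.          0.          0.          1.        ]]
side 347.7540414707171 254.97211530033246 -0.026488305674841055 [[-0.93141474 -0.36372575  0.01304488  0.49599208]
 [-0.22935587  0.55874163 -0.79699666  0.23237228]
 [ 0.28259949 -0.74532635 -0.60384282  0.6044434 ]
 [ 0.          0.          0.          1.        ]]
{'time': 0.1, 'q': array([ 5.90680914e+01,  1.40781694e+01,  8.93179680e+01,  6.60815824e-04,
        7.66997452e+01, -9.97405645e+00]), 'qd': array([-0.05714068, -0.16283676, -0.18537655,  0.1159716 ,  0.0636789 ,
        0.04120881]), 'tau': array([ 1.20235331e-04, -4.16915703e+01, -3.15525520e+01,  6.85998984e-02,
        3.09663231e-02, -5.73342572e-05]), 'eef_pos': array([0.23219457, 0.60654313, 0.2044769 ]), 'eef_rot': array([[-9.33842713e-01,  3.57682864e-01, -8.69821000e-04],
       [ 3.57683795e-01,  9.33841667e-01, -1.42969400e-03],
       [ 3.00898049e-04, -1.64623020e-03, -9.99998600e-01]]), 'contact_force': array([0.03302206, 0.0647128 , 0.22497444]), 'wrist_torque': array([ 0.01237472, -0.02206578,  0.05623951]), 'grasp_force': 0.0, 'opening': 0.09377531773852504} -0.0188
```

View pics/top0.png

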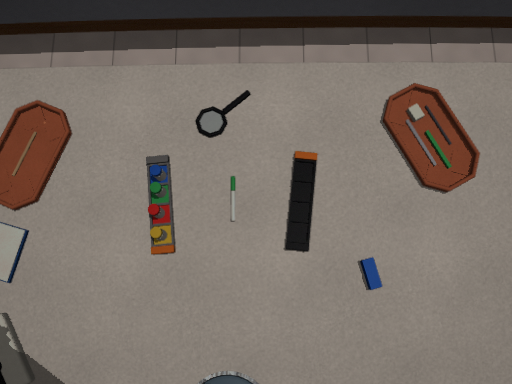

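View pics/side0.png

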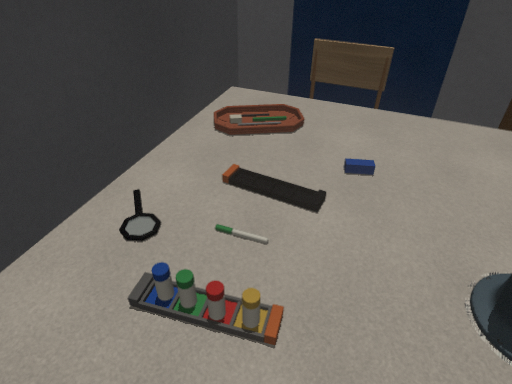

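The top view shows the prep rack at columns 150–174, orange end at row 249, ordered yellow, red, green, blue away from orange. The viewing rack is at columns 287–316 with its orange end at row 156. The side view confirms this order, so yellow goes to x=-84, red to -28, green to +28 and blue to +84.

```bash
cat > h.py <<'E'
import numpy as np,cv2
from plant import robot,cams,job
def ray(c,uv,z):
    K=np.array([[c["fx"],0,c["cx"]],[0,c["fy"],c["cy"]],[0,0,1.]])
    p=cv2.undistortPoints(np.float64(uv).reshape(-1,1,2),K,np.array([c["k1"],0,0,0,0.])).reshape(-1,2)
    V=np.array(c["view"]);R,t=V[:3,:3],V[:3,3];o=-R.T@t
    d=np.c_[p,np.ones(len(p))]@R
    return (o+d*((z-o[2])/d[:,2])[:,None])[:,:2]
H={"red":[(0,4),(176,180)],"orange":[(5,13)],"yellow":[(17,30)],"green":[(50,80)],"blue":[(105,130)]}
def mask(c,col,smin=110,vmin=50):
    h=cv2.cvtColor(c["frame"],cv2.COLOR_RGB2HSV);m=0
    for a,b in H[col]: m=m|cv2.inRange(h,(a,smin,vmin),(b,255,255))
    return m
def blobs(m,amin=15):
    n,l,s,ce=cv2.connectedComponentsWithStats(m)
    return [(int(s[i,4]),tuple(int(v) for v in s[i,:4]),ce[i].round(1)) for i in range(1,n) if s[i,4]>=amin]
E
python3 - <<'E'
from h import *
for n in("top","side"):
    c=cams.capture(n); print(n)
    for k in H:
        for a,b,ce in blobs(mask(c,k)):
            print(k,a,b,ce,"z.07",ray(c,ce,.07).round(3)[0],"z.015",ray(c,ce,.015).round(3)[0])
    if n=="top":
        h=cv2.cvtColor(c["frame"],cv2.COLOR_RGB2HSV); m=(h[:,:,2]<60).astype('uint8')*255|mask(c,"orange")
        r=np.zeros_like(m); r[140:260,275:330]=255; m&=r
        cs=max(cv2.findContours(m,0,1)[0],key=cv2.contourArea)
        print(cv2.minAreaRect(ray(c,cs.reshape(-1,2),.018).astype('float32')*1000))
        cv2.imwrite("pics/z.png",cv2.resize(c["frame"][140:260,130:330,::-1],None,fx=4,fy=4,interpolation=2))
E
```

```text
top
red 315 (148, 204, 23, 20) [159.4 213.2] z.07 [0.519 0.175] z.015 [0.527 0.188]
orange 5336 (383, 83, 97, 109) [430.9 137.9] z.07 [ 0.717 -0.543] z.015 [ 0.734 -0.562]
orange 5175 (0, 101, 71, 109) [ 30.4 152.1] z.07 [0.688 0.537] z.015 [0.704 0.566]
orange 159 (294, 151, 23, 9) [305.2 155.2] z.07 [ 0.671 -0.207] z.015 [ 0.687 -0.21 ]
orange 189 (151, 245, 24, 9) [162.6 249.1] z.07 [0.426 0.163] z.015 [0.43  0.176]
yellow 306 (150, 225, 22, 20) [161.  233.9] z.07 [0.465 0.169] z.015 [0.471 0.182]
green 155 (426, 130, 25, 38) [438.2 148.8] z.07 [ 0.687 -0.56 ] z.015 [ 0.702 -0.58 ]
green 52 (231, 176, 4, 14) [232.5 183. ] z.07 [ 0.598 -0.015] z.015 [ 0.61 -0.01]
green 247 (150, 182, 19, 21) [158.2 193. ] z.07 [0.573 0.18 ] z.015 [0.583 0.193]
blue 214 (149, 165, 19, 18) [157.3 172.6] z.07 [0.628 0.185] z.015 [0.641 0.198]
blue 91 (8, 230, 19, 53) [ 17.3 255.1] z.07 [0.41  0.548] z.015 [0.413 0.578]
blue 367 (362, 258, 20, 32) [371.5 273.2] z.07 [ 0.362 -0.368] z.015 [ 0.364 -0.379]
((560.7607421875, -195.7978515625), (62.38200378417969, 272.5321044921875), 83.73123931884766)
side

[... 539 characters left out ...]
.4] z.07 [0.421 0.213] z.015 [0.43 0.18]
yellow 620 (233, 288, 35, 45) [250.7 309.3] z.07 [0.462 0.201] z.015 [0.476 0.167]
green 42 (254, 117, 32, 3) [267.9 117.5] z.07 [ 0.671 -0.463] z.015 [ 0.708 -0.575]
green 55 (216, 225, 16, 7) [223.4 227.8] z.07 [0.582 0.049] z.015 [ 0.609 -0.003]
green 253 (176, 270, 17, 19) [184.2 278.5] z.07 [0.589 0.188] z.015 [0.618 0.151]
green 275 (174, 293, 32, 23) [192.4 305.3] z.07 [0.55  0.229] z.015 [0.574 0.198]
blue 278 (346, 159, 29, 15) [359.7 164.6] z.07 [ 0.362 -0.294] z.015 [ 0.364 -0.386]
blue 260 (152, 263, 17, 18) [160.2 271.4] z.07 [0.635 0.19 ] z.015 [0.669 0.154]
blue 269 (145, 286, 33, 22) [159.6 298.2] z.07 [0.605 0.237] z.015 [0.636 0.207]
```

View pics/z.png

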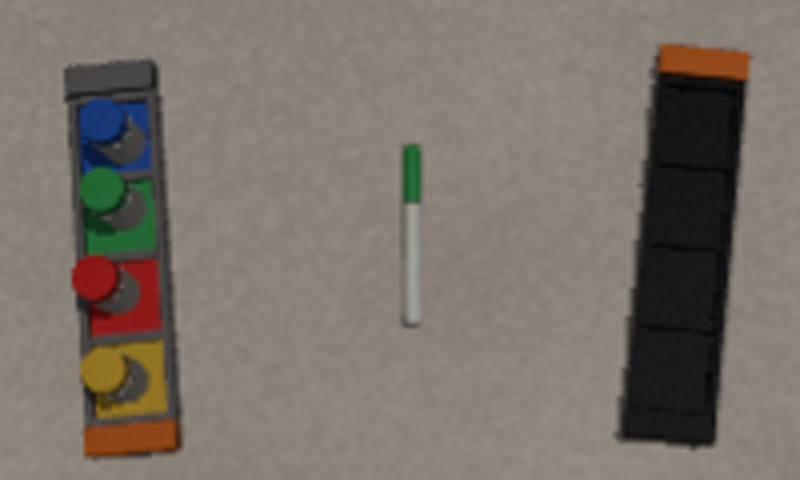

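Zoomed crop shows lid tops at crop pixels of about blue (103,120), green (103,189), red (97,278) and yellow (106,370), plus the compartment grid of both racks. I'll convert these to positions.

```bash
python3 - <<'E'
from h import *
c=cams.capture("top"); s=cams.capture("side")
f=lambda p:(np.array(p)+.5)/4-.5+[130,140]
for n,p in dict(blue=(103,120),green=(103,189),red=(97,278),yellow=(106,370)).items(): print(n,ray(c,f(p),.079).round(4)[0])
g,o=ray(c,[f((110,76)),f((132,437))],.02); print("prep",g,o,np.hypot(*(g-o)),np.degrees(np.arctan2(*(g-o)[::-1])))
u=(g-o)/np.hypot(*(g-o)); print([(o+u*d).round(3) for d in(.041,.097,.153,.209)])
ce=np.array([.5608,-.1958]);a=np.radians(-6.27);u=np.array([np.cos(a),np.sin(a)]);print([(ce+u*d).round(4) for d in(-.084,-.028,.028,.084)])
h=cv2.cvtColor(s["frame"],cv2.COLOR_RGB2HSV)
m=mask(s,"yellow");m[312:]=0;cc=np.argwhere(m)
print("yel lid side",[ (r,np.where(m[r])[0].min(),np.where(m[r])[0].max()) for r in range(288,312,2)])
E
```

```text
blue [0.6335 0.1879]
green [0.5872 0.186 ]
red [0.5284 0.1876]
yellow [0.4686 0.1795]
prep [0.67931125 0.19905181] [0.43022383 0.17476124] 0.25026899865902946 5.569772177440885
[array([0.471, 0.179]), array([0.527, 0.184]), array([0.583, 0.19 ]), array([0.638, 0.195])]
[array([ 0.4773, -0.1866]), array([ 0.533 , -0.1927]), array([ 0.5886, -0.1989]), array([ 0.6443, -0.205 ])]
yel lid side [(288, np.int64(248), np.int64(253)), (290, np.int64(245), np.int64(257)), (292, np.int64(243), np.int64(258)), (294, np.int64(243), np.int64(259)), (296, np.int64(242), np.int64(259)), (298, np.int64(242), np.int64(259)), (300, np.int64(242), np.int64(259)), (302, np.int64(243), np.int64(259)), (304, np.int64(242), np.int64(258)), (306, np.int64(240), np.int64(257)), (308, np.int64(240), np.int64(254)), (310, np.int64(239), np.int64(267))]
```

```bash
python3 -m pendant '{"grip":[1,1,1,1,1,1],"translation":[[0,0,0],[0,0,0],[0,0,0],[0,0,0],[0,0,0],[0,0,0]],"rot":[[0,0,-0.914],[0,0,-0.914],[0,0,-0.914],[0,0,-0.914],[0,0,-0.914],[0,0,0]]}' 15
python3 -m pendant '{"grip":[1,1,1,1,1,1,1,1],"translation":[[-0.4,-0.7,0],[-0.4,-0.7,0],[-0.4,-0.7,0],[-0.4,-0.7,0],[-0.4,-0.7,0],[-0.4,-0.7,0],[-0.4,-0.7,0],[0,0,0]],"rot":[[0,0,0],[0,0,0],[0,0,0],[0,0,0],[0,0,0],[0,0,0],[0,0,0],[0,0,0]]}'
```

```text
time: 0.8
eef_pos: [0.2403, 0.6077, 0.2054]
eef_rot: [[-1.0, 0.004, 0.015], [0.004, 1.0, 0.004], [-0.015, 0.004, -1.0]]
contact_force: [22.5, 5.6, -8.4]
opening: 0.0939
grasp_force: 11.5
time: 1.47
eef_pos: [0.3466, 0.4075, 0.2055]
eef_rot: [[-1.0, 0.005, 0.001], [0.005, 1.0, -0.001], [-0.001, -0.001, -1.0]]
contact_force: [-0.4, -0.8, -0.2]
opening: 0.0939
grasp_force: 0.0
```

```bash
python3 -m pendant '{"grip":[1,1,1,1,1,1,1,1],"translation":[[-0.6,-0.7,0],[-0.6,-0.7,0],[-0.6,-0.7,0],[-0.6,-0.7,0],[-0.6,-0.7,0],[0,-0.7,0],[0,-0.7,0],[0,0,0]],"rot":[[0,0,0],[0,0,0],[0,0,0],[0,0,0],[0,0,0],[0,0,0],[0,0,0],[0,0,0]]}'
python3 - <<'E'
from h import *
s=robot.sense();print(s["eef_pos"],s["contact_force"],s["grasp_force"])
a=cams.capture("side")["frame"];b=cams.capture("wrist")["frame"]
cv2.imwrite("pics/sw.png",cv2.resize(np.vstack([a,b])[:,:,::-1],(400,600),interpolation=3))
E
```

```text
time: 2.13
eef_pos: [0.4648, 0.212, 0.2053]
eef_rot: [[-1.0, 0.004, -0.0], [0.004, 1.0, -0.001], [0.0, -0.001, -1.0]]
contact_force: [-0.6, 0.1, 0.1]
opening: 0.0938
grasp_force: 0.0
[0.46478088 0.2119846  0.20527769] [-0.64285077  0.06440018  0.1048128 ] 0.0
```

View pics/sw.png

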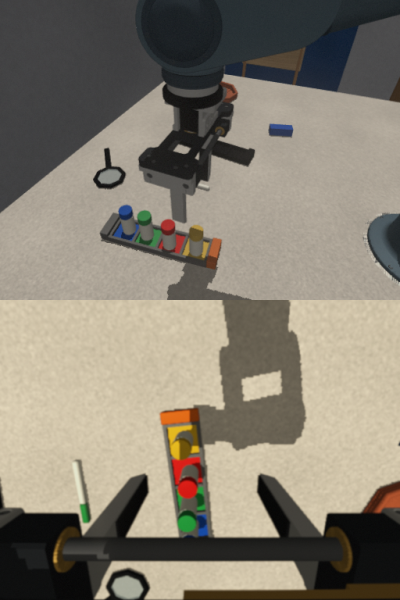

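The side view shows the gripper above the prep rack, level, with no jar disturbed and no remaining contact. The wrist view (lower half) has the row of lids between the fingers, yellow at about (181,448). Next is aligning on yellow and descending.

```bash
python3 -m pendant '{"grip":[1,1,1,1,1,1],"translation":[[-0.1,-0.8,0],[0,0,0.6],[0,0,0.6],[0,0,0.6],[0,0,0.6],[0,0,0]],"rot":[[0,0,0],[0,0,0],[0,0,0],[0,0,0],[0,0,0],[0,0,0]]}'
python3 - <<'E'
from h import *
s=robot.sense();print(s["eef_pos"])
cv2.imwrite("pics/w2.png",cams.capture("wrist")["frame"][:,:,::-1])
E
```

```text
time: 2.73
eef_pos: [0.4647, 0.1837, 0.1048]
eef_rot: [[-1.0, -0.001, -0.009], [-0.001, 1.0, -0.001], [0.009, -0.001, -1.0]]
contact_force: [-0.6, -0.2, 0.2]
opening: 0.0941
grasp_force: 0.0
[0.46465371 0.18371688 0.10475368]
```

View pics/w2.png

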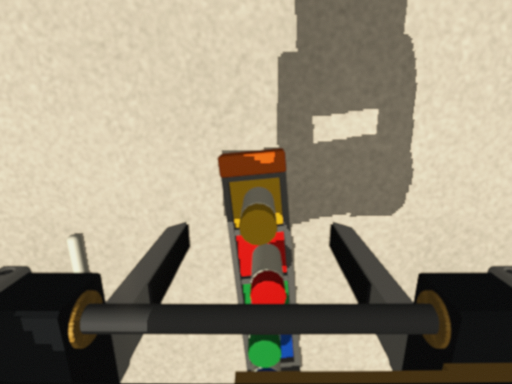

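Wrist view: yellow lid top at (258,223), red (268,290), green (265,351). Cross-checking these positions.

```bash
python3 - <<'E'
from h import *
c=cams.capture("wrist");print(ray(c,[(258,223),(268,290),(265,351)],.079).round(4)); print(robot.sense()["eef_pos"])
E
```

```text
[[0.4683 0.1835]
 [0.5273 0.1918]
 [0.5892 0.1898]]
[0.46791583 0.18399316 0.10930219]
```

```bash
python3 -m pendant '{"grip":[1,1,1,1,1,1],"translation":[[0,0,0.5],[0,0,0.5],[0,0,0.5],[0,0,0.43],[0,0,0],[0,0,0]],"rot":[[0,0,0],[0,0,0],[0,0,0],[0,0,0],[0,0,0],[0,0,0]]}'
python3 -m pendant '{"grip":[0,0,0,0,0,0,0,0],"translation":[[0,0,0],[0,0,0],[0,0,0],[0,0,0],[0,0,0],[0,0,0],[0,0,0],[0,0,0]],"rot":[[0,0,0],[0,0,0],[0,0,0],[0,0,0],[0,0,0],[0,0,0],[0,0,0],[0,0,0]]}' 15
```

```text
time: 3.33
eef_pos: [0.4692, 0.1836, 0.0335]
eef_rot: [[-1.0, -0.0, 0.001], [-0.0, 1.0, 0.0], [-0.001, 0.0, -1.0]]
contact_force: [-1.4, 0.4, 0.5]
opening: 0.0941
grasp_force: 0.0
time: 4.0
eef_pos: [0.4684, 0.1829, 0.0323]
eef_rot: [[-1.0, 0.0, -0.0], [0.0, 1.0, -0.0], [0.0, -0.0, -1.0]]
contact_force: [0.0, -0.6, -0.0]
opening: 0.0442
grasp_force: 0.0
```

```bash
python3 -m pendant '{"grip":[0,0,0,0,0,0],"translation":[[0,0,0],[0,0,0],[0,0,0],[0,0,0],[0,0,0],[0,0,0]],"rot":[[0,0,0],[0,0,0],[0,0,0],[0,0,0],[0,0,0],[0,0,0]]}' 15
python3 -m pendant '{"grip":[0,0,0,0,0],"translation":[[0,0,-0.3],[0,0,-0.4],[0,0,-0.4],[0,0,-0.1],[0,0,0]],"rot":[[0,0,0],[0,0,0],[0,0,0],[0,0,0],[0,0,0]]}'
```

```text
time: 4.5
eef_pos: [0.4684, 0.183, 0.0322]
eef_rot: [[-1.0, 0.0, -0.0], [0.0, 1.0, -0.0], [0.0, -0.0, -1.0]]
contact_force: [-0.1, -0.5, -0.2]
opening: 0.0296
grasp_force: 15.0
time: 4.92
eef_pos: [0.4698, 0.1832, 0.0822]
eef_rot: [[-1.0, 0.0, 0.004], [0.0, 1.0, 0.001], [-0.004, 0.001, -1.0]]
contact_force: [0.5, -0.0, -0.9]
opening: 0.0298
grasp_force: 15.0
```

```bash
python3 -m pendant '{"grip":[0,0,0,0,0,0,0,0],"translation":[[-0.1,-0.4,0],[-0.12,-0.6,0],[0,-0.6,0],[0,-0.6,0],[0,-0.6,0],[0,-0.6,0],[0,-0.6,0],[0,-0.6,0]],"rot":[[0,0,0],[0,0,0],[0,0,0],[0,0,0],[0,0,0],[0,0,0],[0,0,0],[0,0,0]]}'
python3 -m pendant '{"grip":[0,0,0,0,0,0,0,0],"translation":[[0,-0.6,0],[0,-0.6,0],[0,-0.6,0],[0,-0.6,0],[0,-0.6,0],[0,-0.6,0],[0,-0.6,0],[0,-0.4,0]],"rot":[[0,0,0],[0,0,0],[0,0,0],[0,0,0],[0,0,0],[0,0,0],[0,0,0],[0,0,0]]}'
python3 -m pendant '{"grip":[0,0,0],"translation":[[0,0,0],[0,0,0],[0,0,0]],"rot":[[0,0,0],[0,0,0],[0,0,0]]}'
```

```text
time: 5.58
eef_pos: [0.4763, -0.002, 0.0794]
eef_rot: [[-1.0, 0.0, -0.002], [0.0, 1.0, 0.0], [0.002, 0.0, -1.0]]
contact_force: [0.3, 0.7, 0.3]
opening: 0.03
grasp_force: 15.0
time: 6.25
eef_pos: [0.4765, -0.1867, 0.0795]
eef_rot: [[-1.0, 0.002, -0.001], [0.002, 1.0, 0.0], [0.001, 0.0, -1.0]]
contact_force: [-0.1, 0.1, -0.2]
opening: 0.0299
grasp_force: 15.0
time: 6.5
eef_pos: [0.4766, -0.1841, 0.0795]
eef_rot: [[-1.0, 0.0, -0.001], [0.0, 1.0, 0.001], [0.001, 0.001, -1.0]]
contact_force: [0.6, -1.0, -0.1]
opening: 0.0301
grasp_force: 15.0
```

```bash
python3 -m pendant '{"grip":[0,0,0,0,0,0,0],"translation":[[0,-0.06,0.3],[0,0,0.4],[0,0,0.3],[0,0,0.15],[0,0,0.08],[0,0,0],[0,0,0]],"rot":[[0,0,0],[0,0,0],[0,0,0],[0,0,0],[0,0,0],[0,0,0],[0,0,0]]}'
python3 - <<'E'
from h import *
a=cams.capture("side")["frame"][60:300,150:400];b=cams.capture("top")["frame"][130:280,260:410]
cv2.imwrite("pics/pl1.png",np.hstack([cv2.resize(a,(500,480)),cv2.resize(b,(300,480))[:,:300]])[:,:,::-1])
E
```

```text
time: 7.08
eef_pos: [0.4774, -0.1875, 0.0312]
eef_rot: [[-1.0, -0.0, 0.0], [-0.0, 1.0, -0.0], [-0.0, -0.0, -1.0]]
contact_force: [-0.7, -0.9, -0.5]
opening: 0.0294
grasp_force: 15.0
```

View pics/pl1.png

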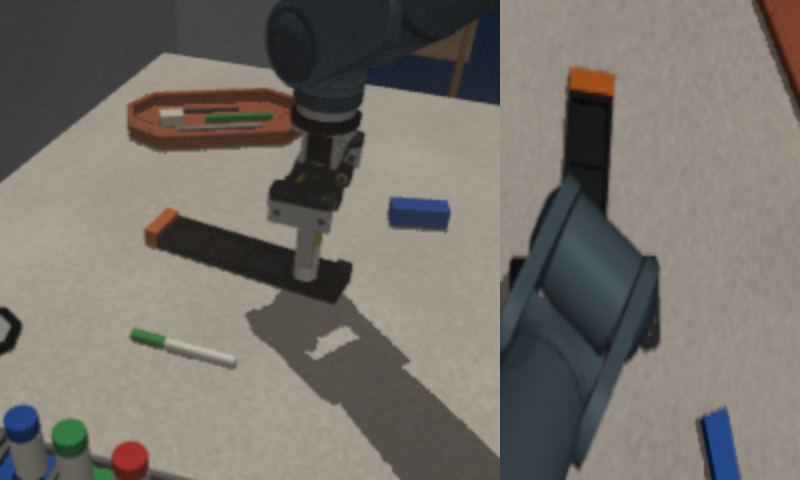

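The jar is down in the near compartment (side crop around (310,270)). Releasing it.

```bash
python3 -m pendant '{"grip":[0,0,0.7,0.7,0.7,0.7,0.7,0.7],"translation":[[0,0,0.03],[0,0,0],[0,0,0],[0,0,0],[0,0,0],[0,0,0],[0,0,0],[0,0,0]],"rot":[[0,0,0],[0,0,0],[0,0,0],[0,0,0],[0,0,0],[0,0,0],[0,0,0],[0,0,0]]}'
python3 -m pendant '{"grip":[1,1,1,1,1,1],"translation":[[0,0,-0.5],[0,0,-0.6],[0,0,-0.6],[0,0,-0.6],[0,0,-0.2],[0,0,0]],"rot":[[0,0,0],[0,0,0],[0,0,0],[0,0,0],[0,0,0],[0,0,0]]}'
```

```text
time: 7.85
eef_pos: [0.4772, -0.1875, 0.0299]
eef_rot: [[-1.0, 0.0, 0.0], [0.0, 1.0, -0.0], [-0.0, -0.0, -1.0]]
contact_force: [-0.3, 0.8, 0.3]
opening: 0.0646
grasp_force: 0.0
time: 8.35
eef_pos: [0.4786, -0.1884, 0.1322]
eef_rot: [[-1.0, 0.0, 0.004], [0.0, 1.0, -0.003], [-0.004, -0.003, -1.0]]
contact_force: [-0.6, 0.7, 0.2]
opening: 0.0938
grasp_force: 0.0
```

```bash
python3 -m pendant '{"grip":[1,1,1,1,1,1,1,1],"translation":[[-0.15,0.4,0],[-0.2,0.6,0],[-0.2,0.6,0],[-0.2,0.6,0],[-0.2,0.6,0],[-0.2,0.6,0],[-0.1,0.6,0],[0,0.6,0]],"rot":[[0,0,0],[0,0,0],[0,0,0],[0,0,0],[0,0,0],[0,0,0],[0,0,0],[0,0,0]]}'
python3 -m pendant '{"grip":[1,1,1,1,1,1,1,1],"translation":[[0,0.6,0],[0,0.6,0],[0,0.6,0],[0,0.6,0],[0,0.6,0],[0,0.6,0],[0,0.6,0],[0,0.65,0]],"rot":[[0,0,0],[0,0,0],[0,0,0],[0,0,0],[0,0,0],[0,0,0],[0,0,0],[0,0,0]]}'
python3 -m pendant '{"grip":[1,1,1,1],"translation":[[0,0,0],[0,0,0],[0,0,0],[0,0,0]],"rot":[[0,0,0],[0,0,0],[0,0,0],[0,0,0]]}'
python3 - <<'E'
from h import *
c=cams.capture("top");f=c["frame"]
a=f[140:260,275:335]
cv2.imwrite("pics/pl2.png",np.hstack([cv2.resize(a,(300,600),interpolation=2),cv2.resize(cams.capture("wrist")["frame"],(500,375)).repeat(1,0) if 0 else cv2.copyMakeBorder(cv2.resize(cams.capture("wrist")["frame"],(500,375)),0,225,0,0,0)])[:,:,::-1])
E
```

```text
time: 9.02
eef_pos: [0.5266, -0.0021, 0.1277]
eef_rot: [[-1.0, 0.0, -0.003], [0.0, 1.0, 0.001], [0.003, 0.001, -1.0]]
contact_force: [0.7, -0.2, -0.5]
opening: 0.0939
grasp_force: 0.0
time: 9.68
eef_pos: [0.5259, 0.1914, 0.1275]
eef_rot: [[-1.0, 0.0, -0.003], [0.0, 1.0, -0.001], [0.003, -0.001, -1.0]]
contact_force: [-0.3, -0.1, -0.4]
opening: 0.094
grasp_force: 0.0
time: 10.02
eef_pos: [0.5268, 0.1896, 0.1289]
eef_rot: [[-1.0, 0.001, -0.001], [0.001, 1.0, -0.0], [0.001, -0.0, -1.0]]
contact_force: [-0.2, 0.0, 0.3]
opening: 0.0942
grasp_force: 0.0
```

View pics/pl2.png

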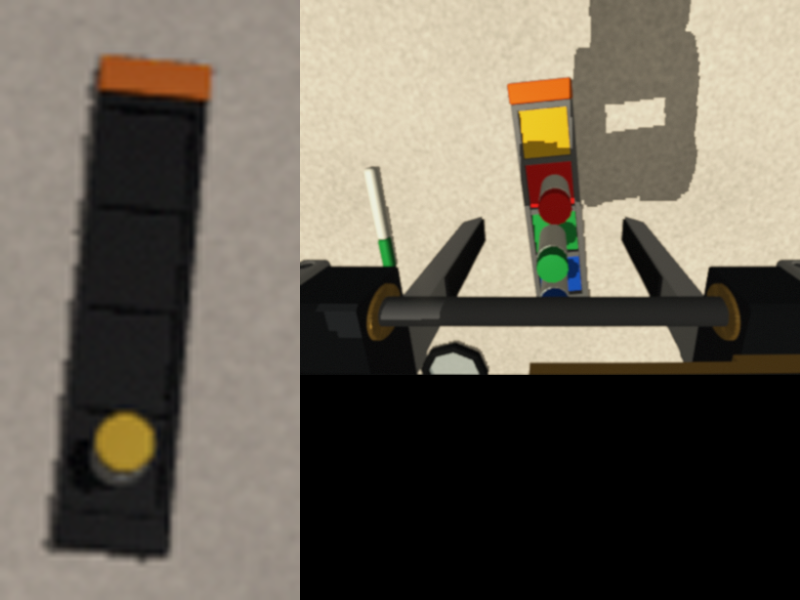

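Left panel: the yellow jar stands upright, base centred in the nearest (black-end) compartment at about (118,455). Right panel: the red lid is centred between the fingers at (555,207). Grasping red.

```bash
python3 -m pendant '{"grip":[1,1,1,1,0.7,0,0,0],"translation":[[-0.03,0,0.5],[0,0,0.6],[0,0,0.6],[0,0,0.5],[0,0,0.22],[0,0,0],[0,0,0],[0,0,0]],"rot":[[0,0,0],[0,0,0],[0,0,0],[0,0,0],[0,0,0],[0,0,0],[0,0,0],[0,0,0]]}'
python3 -m pendant '{"grip":[0,0,0,0,0,0,0,0],"translation":[[0,0,0],[0,0,0],[0,0,0],[0,0,0],[0,0,0],[0,0,0],[0,0,0],[0,0,0]],"rot":[[0,0,0],[0,0,0],[0,0,0],[0,0,0],[0,0,0],[0,0,0],[0,0,0],[0,0,0]]}' 15
python3 -m pendant '{"grip":[0,0,0,0,0],"translation":[[0,0,0],[0,0,0],[0,0,0],[0,0,0],[0,0,0]],"rot":[[0,0,0],[0,0,0],[0,0,0],[0,0,0],[0,0,0]]}' 15
```

```text
time: 10.78
eef_pos: [0.5297, 0.1905, 0.0346]
eef_rot: [[-1.0, 0.001, 0.003], [0.001, 1.0, 0.0], [-0.003, 0.0, -1.0]]
contact_force: [-0.3, 0.3, 0.8]
opening: 0.0711
grasp_force: 0.0
time: 11.45
eef_pos: [0.5284, 0.1906, 0.0331]
eef_rot: [[-1.0, 0.0, -0.0], [0.0, 1.0, 0.0], [0.0, 0.0, -1.0]]
contact_force: [0.5, -0.3, 0.5]
opening: 0.0299
grasp_force: 15.0
time: 11.87
eef_pos: [0.5284, 0.1906, 0.0331]
eef_rot: [[-1.0, 0.0, -0.0], [0.0, 1.0, 0.0], [0.0, 0.0, -1.0]]
contact_force: [-0.5, 1.5, 1.4]
opening: 0.0298
grasp_force: 15.0
```

```bash
python3 -m pendant '{"grip":[0,0,0,0,0,0,0,0],"translation":[[0,0,-0.3],[0,0,-0.4],[0,0,-0.4],[0,0,-0.1],[-0.12,-0.4,0],[0,-0.6,0],[0,-0.6,0],[0,-0.6,0]],"rot":[[0,0,0],[0,0,0],[0,0,0],[0,0,0],[0,0,0],[0,0,0],[0,0,0],[0,0,0]]}'
python3 -m pendant '{"grip":[0,0,0,0,0,0,0,0],"translation":[[0,-0.6,0],[0,-0.6,0],[0,-0.6,0],[0,-0.6,0],[0,-0.6,0],[0,-0.6,0],[0,-0.6,0],[0,-0.6,0]],"rot":[[0,0,0],[0,0,0],[0,0,0],[0,0,0],[0,0,0],[0,0,0],[0,0,0],[0,0,0]]}'
python3 -m pendant '{"grip":[0,0,0,0,0,0,0,0],"translation":[[0,-0.6,0],[0,-0.6,0],[0,-0.6,0],[0,-0.5,0],[0,-0.3,0],[0,0,0],[0,0,0],[0,0,0]],"rot":[[0,0,0],[0,0,0],[0,0,0],[0,0,0],[0,0,0],[0,0,0],[0,0,0],[0,0,0]]}'
```

```text
time: 12.53
eef_pos: [0.5329, 0.1017, 0.081]
eef_rot: [[-1.0, -0.001, -0.0], [-0.001, 1.0, -0.0], [0.0, -0.0, -1.0]]
contact_force: [0.1, 0.1, -0.6]
opening: 0.0299
grasp_force: 15.0
time: 13.2
eef_pos: [0.5328, -0.0906, 0.0809]
eef_rot: [[-1.0, 0.0, -0.0], [0.0, 1.0, 0.0], [0.0, 0.0, -1.0]]
contact_force: [0.4, 0.0, -1.9]
opening: 0.0297
grasp_force: 15.0
time: 13.87
eef_pos: [0.5329, -0.1924, 0.0808]
eef_rot: [[-1.0, -0.0, -0.001], [-0.0, 1.0, 0.001], [0.001, 0.001, -1.0]]
contact_force: [-0.8, 0.2, -0.2]
opening: 0.0299
grasp_force: 15.0
```

Down 50 mm (1.25) to 0.031, then release.

```bash
python3 -m pendant '{"grip":[0,0,0,0,0,0,0,0],"translation":[[0,0,0.3],[0,0,0.4],[0,0,0.3],[0,0,0.15],[0,0,0.1],[0,0,0],[0,0,0],[0,0,0]],"rot":[[0,0,0],[0,0,0],[0,0,0],[0,0,0],[0,0,0],[0,0,0],[0,0,0],[0,0,0]]}'
python3 -m pendant '{"grip":[0.7,0.7,0.7,0.7,0.7,0.7],"translation":[[0,0,0],[0,0,0],[0,0,0],[0,0,0],[0,0,0],[0,0,0]],"rot":[[0,0,0],[0,0,0],[0,0,0],[0,0,0],[0,0,0],[0,0,0]]}'
python3 -m pendant '{"grip":[1,1,1,1,1,1],"translation":[[0,0,-0.5],[0,0,-0.6],[0,0,-0.6],[0,0,-0.6],[0,0,-0.2],[0,0,0]],"rot":[[0,0,0],[0,0,0],[0,0,0],[0,0,0],[0,0,0],[0,0,0]]}'
```

```text
time: 14.53
eef_pos: [0.5334, -0.1935, 0.0312]
eef_rot: [[-1.0, -0.0, 0.001], [-0.0, 1.0, -0.0], [-0.001, -0.0, -1.0]]
contact_force: [0.1, -0.5, 0.4]
opening: 0.0298
grasp_force: 15.0
time: 15.03
eef_pos: [0.5332, -0.1935, 0.0311]
eef_rot: [[-1.0, 0.0, 0.0], [0.0, 1.0, -0.0], [-0.0, -0.0, -1.0]]
contact_force: [-0.8, -0.2, 0.7]
opening: 0.0643
grasp_force: 0.0
time: 15.53
eef_pos: [0.5347, -0.1943, 0.1336]
eef_rot: [[-1.0, 0.0, 0.004], [0.0, 1.0, -0.003], [-0.004, -0.003, -1.0]]
contact_force: [-0.2, -0.3, 0.2]
opening: 0.0939
grasp_force: 0.0
```

```bash
python3 -m pendant '{"grip":[1,1,1,1,1,1,1,1],"translation":[[-0.2,0.4,0],[-0.2,0.6,0],[-0.2,0.6,0],[-0.2,0.6,0],[-0.2,0.6,0],[-0.2,0.6,0],[-0.2,0.6,0],[0,0.6,0]],"rot":[[0,0,0],[0,0,0],[0,0,0],[0,0,0],[0,0,0],[0,0,0],[0,0,0],[0,0,0]]}'
python3 -m pendant '{"grip":[1,1,1,1,1,1,1,1],"translation":[[0,0.6,0],[0,0.6,0],[0,0.6,0],[0,0.6,0],[0,0.6,0],[0,0.6,0],[0,0.6,0],[0,0.6,0]],"rot":[[0,0,0],[0,0,0],[0,0,0],[0,0,0],[0,0,0],[0,0,0],[0,0,0],[0,0,0]]}'
python3 -m pendant '{"grip":[1,1,1,1],"translation":[[0,0.15,0],[0,0,0],[0,0,0],[0,0,0]],"rot":[[0,0,0],[0,0,0],[0,0,0],[0,0,0]]}'
python3 - <<'E'
from h import *
f=cams.capture("top")["frame"]
a=f[140:260,275:335]
cv2.imwrite("pics/pl3.png",np.hstack([cv2.resize(a,(300,600),interpolation=2),cv2.copyMakeBorder(cv2.resize(cams.capture("wrist")["frame"],(500,375)),0,225,0,0,0)])[:,:,::-1])
E
```

```text
time: 16.2
eef_pos: [0.5889, -0.0081, 0.1288]
eef_rot: [[-1.0, 0.0, -0.002], [0.0, 1.0, 0.001], [0.002, 0.001, -1.0]]
contact_force: [0.3, -0.1, 0.7]
opening: 0.0939
grasp_force: 0.0
time: 16.87
eef_pos: [0.5879, 0.1836, 0.1286]
eef_rot: [[-1.0, 0.0, -0.003], [0.0, 1.0, -0.0], [0.003, -0.0, -1.0]]
contact_force: [-0.2, -0.5, -0.0]
opening: 0.0941
grasp_force: 0.0
time: 17.2
eef_pos: [0.5889, 0.1874, 0.1302]
eef_rot: [[-1.0, 0.001, -0.001], [0.001, 1.0, -0.001], [0.001, -0.001, -1.0]]
contact_force: [0.3, -0.1, 0.4]
opening: 0.0943
grasp_force: 0.0
```

View pics/pl3.png

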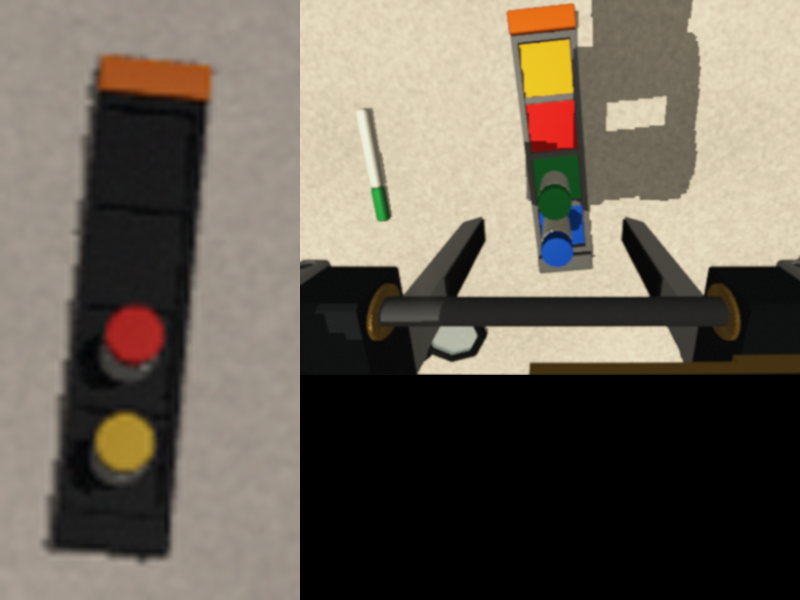

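Red stands upright in the second compartment at about (130,345) beside yellow. The green lid sits centred between the fingers at (556,202). Grasping green.

```bash
python3 -m pendant '{"grip":[1,1,1,1,0.7,0,0,0],"translation":[[0,0,0.5],[0,0,0.6],[0,0,0.6],[0,0,0.5],[0,0,0.25],[0,0,0],[0,0,0],[0,0,0]],"rot":[[0,0,0],[0,0,0],[0,0,0],[0,0,0],[0,0,0],[0,0,0],[0,0,0],[0,0,0]]}'
python3 -m pendant '{"grip":[0,0,0,0,0,0,0,0],"translation":[[0,0,0],[0,0,0],[0,0,0],[0,0,0],[0,0,0],[0,0,0],[0,0,0],[0,0,0]],"rot":[[0,0,0],[0,0,0],[0,0,0],[0,0,0],[0,0,0],[0,0,0],[0,0,0],[0,0,0]]}' 15
python3 -m pendant '{"grip":[0,0],"translation":[[0,0,0],[0,0,0]],"rot":[[0,0,0],[0,0,0]]}' 15
```

```text
time: 17.97
eef_pos: [0.5905, 0.1884, 0.0347]
eef_rot: [[-1.0, 0.001, 0.003], [0.001, 1.0, 0.0], [-0.003, 0.0, -1.0]]
contact_force: [0.7, -0.7, 0.5]
opening: 0.071
grasp_force: 0.0
time: 18.63
eef_pos: [0.5893, 0.1886, 0.0332]
eef_rot: [[-1.0, 0.0, 0.0], [0.0, 1.0, 0.0], [-0.0, 0.0, -1.0]]
contact_force: [-0.2, 0.5, 1.2]
opening: 0.0299
grasp_force: 15.0
time: 18.8
eef_pos: [0.5892, 0.1886, 0.0331]
eef_rot: [[-1.0, 0.0, -0.0], [0.0, 1.0, 0.0], [0.0, 0.0, -1.0]]
contact_force: [-0.4, -1.3, 1.6]
opening: 0.0301
grasp_force: 15.0
```

Target (0.5886, -0.199): dy -0.3876 → -9.7.

```bash
python3 -m pendant '{"grip":[0,0,0,0,0,0,0,0],"translation":[[0,0,-0.3],[0,0,-0.4],[0,0,-0.4],[0,0,-0.1],[0,-0.4,0],[0,-0.6,0],[0,-0.6,0],[0,-0.6,0]],"rot":[[0,0,0],[0,0,0],[0,0,0],[0,0,0],[0,0,0],[0,0,0],[0,0,0],[0,0,0]]}'
python3 -m pendant '{"grip":[0,0,0,0,0,0,0,0],"translation":[[0,-0.6,0],[0,-0.6,0],[0,-0.6,0],[0,-0.6,0],[0,-0.6,0],[0,-0.6,0],[0,-0.6,0],[0,-0.6,0]],"rot":[[0,0,0],[0,0,0],[0,0,0],[0,0,0],[0,0,0],[0,0,0],[0,0,0],[0,0,0]]}'
python3 -m pendant '{"grip":[0,0,0,0,0,0,0,0],"translation":[[0,-0.6,0],[0,-0.6,0],[0,-0.6,0],[0,-0.5,0],[0,-0.4,0],[0,0,0],[0,0,0],[0,0,0]],"rot":[[0,0,0],[0,0,0],[0,0,0],[0,0,0],[0,0,0],[0,0,0],[0,0,0],[0,0,0]]}'
```

```text
time: 19.47
eef_pos: [0.5889, 0.0998, 0.081]
eef_rot: [[-1.0, -0.001, -0.0], [-0.001, 1.0, -0.0], [0.0, -0.0, -1.0]]
contact_force: [-0.2, -0.7, 0.1]
opening: 0.0296
grasp_force: 15.0
time: 20.13
eef_pos: [0.5888, -0.0926, 0.081]
eef_rot: [[-1.0, 0.0, -0.0], [0.0, 1.0, 0.0], [0.0, 0.0, -1.0]]
contact_force: [0.3, -0.3, 0.0]
opening: 0.0299
grasp_force: 15.0
time: 20.8
eef_pos: [0.589, -0.1986, 0.0808]
eef_rot: [[-1.0, -0.0, -0.001], [-0.0, 1.0, 0.001], [0.001, 0.001, -1.0]]
contact_force: [-0.4, 0.4, -1.2]
opening: 0.0297
grasp_force: 15.0
```

```bash
python3 -m pendant '{"grip":[0,0,0,0,0,0,0,0],"translation":[[0,0,0.3],[0,0,0.4],[0,0,0.3],[0,0,0.15],[0,0,0.1],[0,0,0],[0,0,0],[0,0,0]],"rot":[[0,0,0],[0,0,0],[0,0,0],[0,0,0],[0,0,0],[0,0,0],[0,0,0],[0,0,0]]}'
python3 -m pendant '{"grip":[0.7,0.7,0.7,0.7,0.7,0.7],"translation":[[0,0,0],[0,0,0],[0,0,0],[0,0,0],[0,0,0],[0,0,0]],"rot":[[0,0,0],[0,0,0],[0,0,0],[0,0,0],[0,0,0],[0,0,0]]}'
python3 -m pendant '{"grip":[1,1,1,1,1,1],"translation":[[0,0,-0.5],[0,0,-0.6],[0,0,-0.6],[0,0,-0.6],[0,0,-0.2],[0,0,0]],"rot":[[0,0,0],[0,0,0],[0,0,0],[0,0,0],[0,0,0],[0,0,0]]}'
```

```text
time: 21.47
eef_pos: [0.5895, -0.1995, 0.0313]
eef_rot: [[-1.0, -0.0, 0.001], [-0.0, 1.0, -0.0], [-0.001, -0.0, -1.0]]
contact_force: [-0.3, 0.3, -1.1]
opening: 0.0297
grasp_force: 15.0
time: 21.97
eef_pos: [0.5892, -0.1995, 0.0311]
eef_rot: [[-1.0, 0.0, 0.0], [0.0, 1.0, -0.0], [-0.0, -0.0, -1.0]]
contact_force: [-0.4, 0.3, 0.1]
opening: 0.0645
grasp_force: 0.0
time: 22.47
eef_pos: [0.5907, -0.2003, 0.1339]
eef_rot: [[-1.0, 0.0, 0.005], [0.0, 1.0, -0.003], [-0.005, -0.003, -1.0]]
contact_force: [0.2, -0.1, -0.4]
opening: 0.0939
grasp_force: 0.0
```

dx +0.045 → -1.13; dy +0.3885 → 9.7.

```bash
python3 -m pendant '{"grip":[1,1,1,1,1,1,1,1],"translation":[[-0.13,0.4,0],[-0.2,0.6,0],[-0.2,0.6,0],[-0.2,0.6,0],[-0.2,0.6,0],[-0.2,0.6,0],[0,0.6,0],[0,0.6,0]],"rot":[[0,0,0],[0,0,0],[0,0,0],[0,0,0],[0,0,0],[0,0,0],[0,0,0],[0,0,0]]}'
python3 -m pendant '{"grip":[1,1,1,1,1,1,1,1],"translation":[[0,0.6,0],[0,0.6,0],[0,0.6,0],[0,0.6,0],[0,0.6,0],[0,0.6,0],[0,0.6,0],[0,0.6,0]],"rot":[[0,0,0],[0,0,0],[0,0,0],[0,0,0],[0,0,0],[0,0,0],[0,0,0],[0,0,0]]}'
python3 -m pendant '{"grip":[1,1,1,1],"translation":[[0,0.3,0],[0,0,0],[0,0,0],[0,0,0]],"rot":[[0,0,0],[0,0,0],[0,0,0],[0,0,0]]}'
python3 - <<'E'
from h import *
f=cams.capture("top")["frame"]
a=f[140:260,275:335]
cv2.imwrite("pics/pl4.png",np.hstack([cv2.resize(a,(300,600),interpolation=2),cv2.copyMakeBorder(cv2.resize(cams.capture("wrist")["frame"],(500,375)),0,225,0,0,0)])[:,:,::-1])
E
```

```text
time: 23.13
eef_pos: [0.6334, -0.014, 0.1285]
eef_rot: [[-1.0, 0.0, -0.003], [0.0, 1.0, 0.001], [0.003, 0.001, -1.0]]
contact_force: [0.4, -0.5, -0.3]
opening: 0.0939
grasp_force: 0.0
time: 23.8
eef_pos: [0.633, 0.1776, 0.1284]
eef_rot: [[-1.0, 0.0, -0.004], [0.0, 1.0, -0.0], [0.004, -0.0, -1.0]]
contact_force: [0.4, -0.3, -0.3]
opening: 0.0936
grasp_force: 0.0
time: 24.13
eef_pos: [0.6342, 0.1874, 0.1303]
eef_rot: [[-1.0, 0.001, -0.001], [0.001, 1.0, -0.001], [0.001, -0.001, -1.0]]
contact_force: [-1.4, -0.1, 0.0]
opening: 0.094
grasp_force: 0.0
```

View pics/pl4.png

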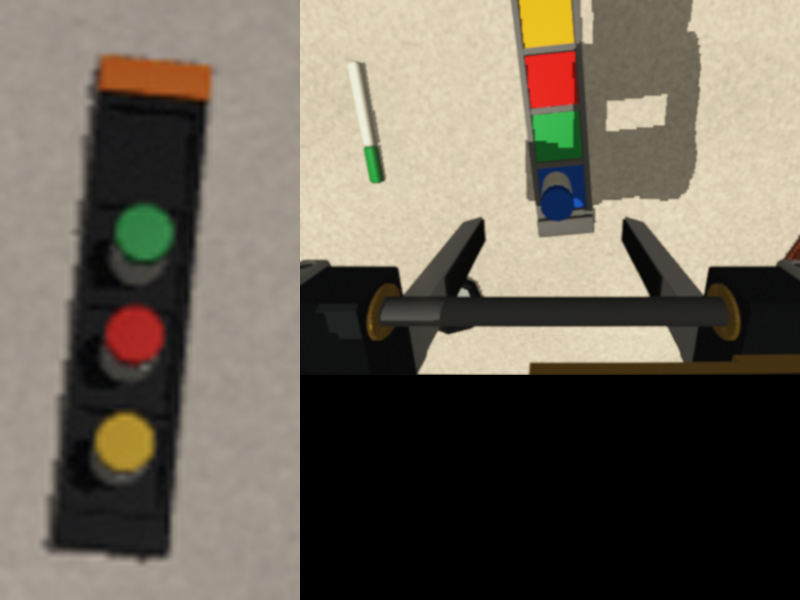

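Green, red and yellow stand upright in their compartments at (138,250), (130,345) and (118,455). The blue lid is centred between the fingers at (557,202). Grasping blue.

```bash
python3 -m pendant '{"grip":[1,1,1,1,0.7,0,0,0],"translation":[[0,0,0.5],[0,0,0.6],[0,0,0.6],[0,0,0.5],[0,0,0.25],[0,0,0],[0,0,0],[0,0,0]],"rot":[[0,0,0],[0,0,0],[0,0,0],[0,0,0],[0,0,0],[0,0,0],[0,0,0],[0,0,0]]}'
python3 -m pendant '{"grip":[0,0,0,0,0,0,0,0],"translation":[[0,0,0],[0,0,0],[0,0,0],[0,0,0],[0,0,0],[0,0,0],[0,0,0],[0,0,0]],"rot":[[0,0,0],[0,0,0],[0,0,0],[0,0,0],[0,0,0],[0,0,0],[0,0,0],[0,0,0]]}' 15
python3 -m pendant '{"grip":[0,0],"translation":[[0,0,0],[0,0,0]],"rot":[[0,0,0],[0,0,0]]}' 15
```

```text
time: 24.9
eef_pos: [0.6358, 0.1883, 0.0348]
eef_rot: [[-1.0, 0.001, 0.003], [0.001, 1.0, 0.0], [-0.003, 0.0, -1.0]]
contact_force: [0.2, -0.6, 0.0]
opening: 0.071
grasp_force: 0.0
time: 25.57
eef_pos: [0.6345, 0.1887, 0.0332]
eef_rot: [[-1.0, 0.0, 0.0], [0.0, 1.0, 0.0], [-0.0, 0.0, -1.0]]
contact_force: [-0.7, 0.5, 1.0]
opening: 0.0301
grasp_force: 15.0
time: 25.73
eef_pos: [0.6345, 0.1886, 0.0332]
eef_rot: [[-1.0, 0.0, 0.0], [0.0, 1.0, 0.0], [-0.0, 0.0, -1.0]]
contact_force: [-0.5, 0.3, 1.9]
opening: 0.0294
grasp_force: 15.0
```

Target (0.644, -0.205): dx → -0.24, dy -0.3936 → -9.84.

```bash
python3 -m pendant '{"grip":[0,0,0,0,0,0,0,0],"translation":[[0,0,-0.3],[0,0,-0.4],[0,0,-0.4],[0,0,-0.1],[-0.12,-0.4,0],[-0.12,-0.6,0],[0,-0.6,0],[0,-0.6,0]],"rot":[[0,0,0],[0,0,0],[0,0,0],[0,0,0],[0,0,0],[0,0,0],[0,0,0],[0,0,0]]}'
python3 -m pendant '{"grip":[0,0,0,0,0,0,0,0],"translation":[[0,-0.6,0],[0,-0.6,0],[0,-0.6,0],[0,-0.6,0],[0,-0.6,0],[0,-0.6,0],[0,-0.6,0],[0,-0.6,0]],"rot":[[0,0,0],[0,0,0],[0,0,0],[0,0,0],[0,0,0],[0,0,0],[0,0,0],[0,0,0]]}'
python3 -m pendant '{"grip":[0,0,0,0,0,0,0,0],"translation":[[0,-0.6,0],[0,-0.6,0],[0,-0.6,0],[0,-0.6,0],[0,-0.44,0],[0,0,0],[0,0,0],[0,0,0]],"rot":[[0,0,0],[0,0,0],[0,0,0],[0,0,0],[0,0,0],[0,0,0],[0,0,0],[0,0,0]]}'
```

```text
time: 26.4
eef_pos: [0.6438, 0.0996, 0.0809]
eef_rot: [[-1.0, -0.0, -0.0], [-0.0, 1.0, -0.0], [0.0, -0.0, -1.0]]
contact_force: [0.4, -0.0, -1.1]
opening: 0.0298
grasp_force: 15.0
time: 27.07
eef_pos: [0.6435, -0.0927, 0.0808]
eef_rot: [[-1.0, 0.0, -0.001], [0.0, 1.0, 0.0], [0.001, 0.0, -1.0]]
contact_force: [0.3, -0.6, -1.1]
opening: 0.0299
grasp_force: 15.0
time: 27.73
eef_pos: [0.6437, -0.2042, 0.0807]
eef_rot: [[-1.0, -0.0, -0.001], [-0.0, 1.0, 0.001], [0.001, 0.001, -1.0]]
contact_force: [0.0, -0.0, -1.8]
opening: 0.0294
grasp_force: 15.0
```

```bash
python3 -m pendant '{"grip":[0,0,0,0,0,0,0,0],"translation":[[0,0,0.3],[0,0,0.4],[0,0,0.3],[0,0,0.15],[0,0,0.1],[0,0,0],[0,0,0],[0,0,0]],"rot":[[0,0,0],[0,0,0],[0,0,0],[0,0,0],[0,0,0],[0,0,0],[0,0,0],[0,0,0]]}'
python3 -m pendant '{"grip":[0.7,0.7,0.7,0.7,0.7,0.7],"translation":[[0,0,0],[0,0,0],[0,0,0],[0,0,0],[0,0,0],[0,0,0]],"rot":[[0,0,0],[0,0,0],[0,0,0],[0,0,0],[0,0,0],[0,0,0]]}'
python3 -m pendant '{"grip":[1,1,1,1,1,1,1],"translation":[[0,0,-0.5],[0,0,-0.6],[0,0,-0.6],[0,0,-0.6],[0,0,-0.6],[0,0,-0.4],[0,0,0]],"rot":[[0,0,0],[0,0,0],[0,0,0],[0,0,0],[0,0,0],[0,0,0],[0,0,0]]}'
python3 -m pendant '{"grip":[1,1,1,1,1,1,1,1],"translation":[[0,0.5,0],[0,0.6,0],[0,0.6,0],[0,0.6,0],[0,0.6,0],[0,0.6,0],[0,0,0],[0,0,0]],"rot":[[0,0,0],[0,0,0],[0,0,0],[0,0,0],[0,0,0],[0,0,0],[0,0,0],[0,0,0]]}'
python3 -m pendant '{"grip":[1,1,1,1],"translation":[[0,0,0],[0,0,0],[0,0,0],[0,0,0]],"rot":[[0,0,0],[0,0,0],[0,0,0],[0,0,0]]}'
python3 - <<'E'
from h import *
a=cams.capture("top")["frame"];b=cams.capture("side")["frame"]
cv2.imwrite("pics/end.png",np.hstack([cv2.resize(a[90:300,130:390],(400,323),interpolation=2),cv2.resize(b[120:330,100:360],(400,323),interpolation=2)])[:,:,::-1])
E
```

```text
time: 28.4
eef_pos: [0.6442, -0.2051, 0.0313]
eef_rot: [[-1.0, -0.0, 0.001], [-0.0, 1.0, -0.0], [-0.001, -0.0, -1.0]]
contact_force: [0.2, 0.6, -0.8]
opening: 0.0298
grasp_force: 15.0
time: 28.9
eef_pos: [0.644, -0.2051, 0.0311]
eef_rot: [[-1.0, 0.0, 0.0], [0.0, 1.0, -0.0], [-0.0, -0.0, -1.0]]
contact_force: [-0.2, -1.0, 0.6]
opening: 0.0649
grasp_force: 0.0
time: 29.48
eef_pos: [0.6463, -0.2062, 0.1681]
eef_rot: [[-1.0, 0.0, 0.007], [0.0, 1.0, -0.004], [-0.007, -0.004, -1.0]]
contact_force: [0.5, 0.0, 0.7]
opening: 0.094
grasp_force: 0.0
time: 30.15
eef_pos: [0.6434, -0.0642, 0.1617]
eef_rot: [[-1.0, -0.002, -0.002], [-0.002, 1.0, 0.0], [0.002, 0.0, -1.0]]
contact_force: [-0.5, 0.1, -0.1]
opening: 0.094
grasp_force: 0.0
time: 30.48
eef_pos: [0.644, -0.0661, 0.1629]
eef_rot: [[-1.0, 0.001, -0.0], [0.001, 1.0, -0.0], [0.0, -0.0, -1.0]]
contact_force: [-0.1, 0.2, -0.1]
opening: 0.0941
grasp_force: 0.0
```

View pics/end.png

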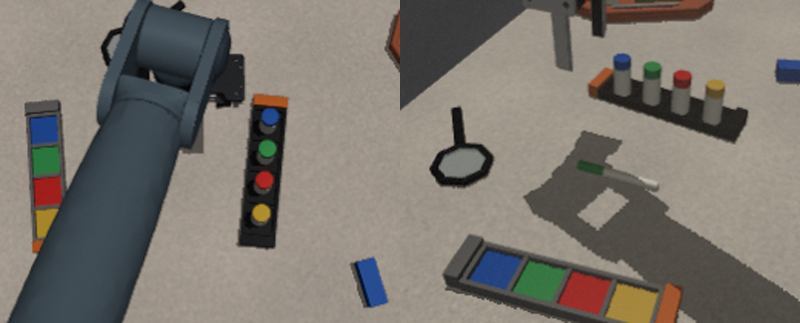

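Both views show all four jars upright in the viewing rack, ordered blue, green, red, yellow from the orange end (top view (269,118) to (261,214)). The magnifier, marker and slide box are undisturbed and the robot is clear.

```bash
python3 -c "
from plant import job;print(job.finish_job())"
```

```text
the job is handed in; nothing more can be done
None
```

All four jars stand upright in the viewing rack in reverse order (blue nearest orange, then green, red, yellow), the bystanders look undisturbed in the final views, and the job is handed in at about 31 s; one brief 22 N contact reading came during the first wrist turn, cause not found.

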